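# Fit the two-part lid to the packed pickling crock, then lift off its cover

### The job

Only one of the two crocks is packed with cucumbers: pick up the two-part lid by the wooden stem that sticks up through the stone cover, so that press plate and cover travel together, and lower it (do not let it drop) into that crock until the plate lies flat on the ledge inside the mouth with the cover resting on the rim, then let go of the stem. Next take the cover alone by its raised collar and lift it straight up off the stem, leaving the press plate lying in place so that I can top up the brine. Finish still holding the cover level above that crock, clear of the stem, and leave the other loose things on the counter where they are.

Things in the scene. Friction and masses are not known exactly. Their poses are not given: they have to be found in the camera images.
- crock_left: The left (seen from the robot, +y is left) of two identical stoneware crocks, fixed: 114 mm outside diameter, 100 mm high, flat rim, mouth 98 mm in diameter; 12 mm below the rim a ring ledge (76 mm opening, top 88 mm above the counter) runs round inside. Two small ears, below the rim, reach 71 mm from its axis. Origin: centre of its underside, z up.
- crock_right: The right (seen from the robot, +y is left) of two identical stoneware crocks, fixed: 114 mm outside diameter, 100 mm high, flat rim, mouth 98 mm in diameter; 12 mm below the rim a ring ledge (76 mm opening, top 88 mm above the counter) runs round inside. Two small ears, below the rim, reach 71 mm from its axis. Origin: centre of its underside, z up.
- cucumbers: Upright green cucumbers packed tightly in one of the two crocks (either one, differs from start to start), their tops below its ledge. Origin: on the crock's axis, on its inner floor (6 mm above the counter).
- garlic: A few garlic cloves on the floor of the other crock, which is otherwise empty. Origin: on that crock's axis, on its inner floor.
- press_plate: Inner lid: round beech plate, 92 mm diameter, 10 mm thick, lower edge bevelled 3 mm, with a round upright stem in its centre, 20 mm diameter, top 72 mm above the plate's underside. Origin: centre of the underside, z up along the stem. Starts flat on the counter under the cover. 110 to 220 g. Seated in a crock its origin is 88 mm above the counter.
- cover: Outer lid: stoneware disc, 118 mm diameter, 8 mm thick, with a round collar in the middle, 46 mm outside diameter, top 32 mm above the disc's underside. The stem stands loosely in a 26 mm hole through disc and collar and shows 30 mm above the collar (28 mm once seated: the cover then lies on the rim, 2 mm clear of the plate). Origin: centre of the underside, z up. 140 to 280 g.
- stem_top (a point): Centre of the top end of the press plate's stem.
- mug: White enamel mug, 80 mm diameter, 85 mm high, loose bystander. Origin: centre of its underside.
- jar_1: Clear glass half-litre jar, open, 84 mm diameter, 118 mm high, loose bystander. Origin: centre of its underside.
- jar_2: A second such jar, loose bystander.
- opener: Flat red plastic jar opener with a forked head, 210 mm long, 12 mm thick, lying on the counter, loose bystander. Origin: underside; x towards the head.
- spoon: Wooden spoon, 200 mm long, lying on the counter, loose bystander. x towards the bowl.
- tamper: Wooden tamper, 183 mm long, 52 mm thick at its head, lying on the counter, loose bystander.

How it is judged:
By the outcome, as a careful person would: the job done as asked, in the order asked, and still so for the second after the job is handed in, while the arm keeps its last pose, push and grip.
It also fails if it takes over 58 s, if anything falls off the work surface, if the arm or the gripper's body presses on something with over 40 N, if the wrist force passes 120 N, or if a joint passes its speed limit or range.

### The arm

A 6-joint arm with a two-finger parallel gripper is mounted at the origin on the work surface. World frame = base frame: x ahead of the robot, y to its left, z up, the work surface at z = 0. Lengths are in m, angles in degrees, forces in N, time in s.
With the tool pointing down it reaches from about 0.3 to 0.75 m from the base axis. Payload 8.5 kg.
Tool frame: the origin (TCP) lies midway between the tips of the shut fingers; the grasp point (between the pads) lies behind it (arm.grip_point_offset is the x of the grasp point in the tool frame, in m); x points along the fingers, z is the direction in which the jaws open and shut, and the axes are right-handed (so a half turn about x gives the same grasp; the last joint's range is limited). The gripper opens to 88 mm and grips with 3 to 60 N. Pads are 18 mm wide; open, the fingers measure 123 mm over their backs; the gripper's body (75 mm by 187 mm) begins 45 mm behind the grasp point.
Start: joints at [58.596, 21.807, 74.336, -0, 83.858, -12.336], TCP at [0.18, 0.52, 0.239] pointing down, gripper open.
Joint ranges: [-178.18, 178.18], [-50.72, 133.34], [12.68, 142.11], [-81.47, 261.47], [9.98, 163.14], [-165.26, 165.26]. Speed limits (degrees/s): [136.94, 136.94, 180, 180, 180, 180].

### API

Orientations are given as [roll, pitch, yaw] about the fixed x, y, z axes, in that order (R = Rz(yaw) Ry(pitch) Rx(roll)).
In Python, from bench import arm gives the robot as it stands.
- The arm moves only by the tool jog_arm, never from a script. Its argument "increments" is a list that holds one entry, the list of rows, each a list of 7 numbers: the shift along the world's x, y, z normalised to -1 to 1, where 1 is 25 mm, then the turn, a rotation vector about the world's x, y, z normalised to -1 to 1, where 1 is pi/2 rad, then the closure, from -1 (fully open) to 1 (shut). In form: [[[x, y, z, ax, ay, az, claw], ...]]. A call has 1 to 5 rows; each row shifts and turns the commanded pose from where the row before left it; what a row does not reach is not made up. A row lasts 1/12 s, in which the tool goes at most 41.7 mm and 7.16 degrees, less where a joint would pass 70% of its speed; a pose out of reach is approached as far as the arm can. A call with a number of a shift or a turn outside -1 to 1 is refused whole. A call with a gripper value outside its range is refused whole. The fingers move at their own pace and stop on an object; "force" is the grip in N (left out, the last holds). Time passes only in rows, so rows that do not move let the fingers close. It gives the time, the measured TCP pose, the force and the opening at its end, in the units of the state.
- arm.state(): the state, without advancing time (a new reading comes with each control period).
- arm.camera(name): name is "side" or "top" or "wrist"; returns a dict with "image" (420x560x3 uint8, red, green, blue), "K" (3x3 intrinsics, pixels), "k1" (the pictures are not rectified: a ray, as slopes to the right and down, at radius r is drawn at 1 + k1 r^2 times it, then the intrinsics apply), "R" (3x3) and "t" (3): a world point X has camera coordinates R X + t; the wrist camera has in their place "hand_eye" (4x4, takes a point from camera to tool coordinates, whose origin is the TCP and whose axes are the tool frame's). Camera axes: x right, y down, z forward; pixel columns grow to the right and rows downward; lengths in m; the calibration is good to about 2 mm. A picture is of the moment at which its call begins: read the wrist's pose just before it. There is no depth.
- arm.finish_job(): hands the job in, once; it reports no verdict.
Trained networks look in a picture, given as the dict that the camera call returned (one of the last four; its "shot" number tells which), for a name from the list of things; names that differ only in an ending like _2 or _b are one class to them, and where a whole thing is asked for, a point or a joint stands for the part that bears it (a point fixed in the world has none). Each returns a list of dicts, best first, with "score" (0 to 1); they miss things now and then, are a little off and sometimes report something else, mostly with a low value. They report only what shows in the picture. A call takes as long as a camera call.
- arm.look_for(picture, query): "box" ([left, top, right, bottom] in pixels, round what is visible of it).
- arm.outline_of(picture, query): "mask" (420x560 bool, what is visible of it) and "box" ([left, top, right, bottom] in pixels, round what is visible of it).
The state is a dict: "time": time; "joint_positions": joint angles; "joint_vel": joint speeds; "effort": joint torques, N m; "tool_pos": TCP position; "ee_rot": TCP orientation; "force": force on the tool from outside, world axes, zero at the start; "ft_torque": the same for the moment, N m; "opening": finger opening in m.
Only numpy, scipy, OpenCV 4.12 (cv2) and the standard library are available. Lean on these libraries where they do the work, as an engineer would, in place of code of your own. Each camera call takes 0.05 s, during which the arm holds its last target.

## Working session

There is one attempt and no reset: what is moved stays moved. The work goes in short steps, Python scripts to look and compute and a tool call to move; the robot and the scene stay as the last step left them, time stands still between calls to the robot, and variables do not carry over. Pictures are saved under pics/ and viewed, and the job is handed in when it is done.

Besides the shell and the picture viewer there is one more tool, called after "Request:" by a JSON object that holds its "op" and its "data". jog_arm: Moves the arm, as the interface text tells. Its arguments: {"type":"object","properties":{"increments":{"type":"array","items":{"type":"array","items":{"type":"array","items":{"type":"number","minimum":-1,"maximum":1}}}},"force":{"type":"number"}},"required":["increments"]}

```bash
ls; mkdir -p pics; cat > h.py <<'E'
import numpy as np, cv2
from bench import arm
from scipy.spatial.transform import Rotation as Rn
def save(c,n): cv2.imwrite('pics/'+n+'.png',c['image'][:,:,::-1])
def campose(c,st=None):
    if 'R' in c: return np.array(c['R']),np.array(c['t'])
    H=np.array(c['hand_eye']); st=st or arm.state()
    T=np.eye(4);T[:3,:3]=Rn.from_euler('xyz',st['ee_rot'],degrees=True).as_matrix();T[:3,3]=st['tool_pos']
    W=np.linalg.inv(T@H); return W[:3,:3],W[:3,3]
def undist(c,uv):
    K=np.array(c['K']); uv=np.atleast_2d(np.array(uv,float))
    return cv2.undistortPoints(uv[:,None,:],K,np.array([c['k1'],0,0,0,0.]))[:,0,:]
def toplane(c,uv,z,st=None):
    R,t=campose(c,st); n=undist(c,uv); d=np.c_[n,np.ones(len(n))]@R; o=-R.T@t
    return o+d*((z-o[2])/d[:,2])[:,None]
def proj(c,X,st=None):
    R,t=campose(c,st); X=np.atleast_2d(X).astype(float)
    return cv2.projectPoints(X,cv2.Rodrigues(R)[0],t,np.array(c['K']),np.array([c['k1'],0,0,0,0.]))[0][:,0,:]
E
python3 - <<'E'
from h import *
s=arm.state(); print({k:np.round(v,3) for k,v in s.items()}, arm.grip_point_offset)
for n in ['top','side','wrist']:
    c=arm.camera(n); save(c,n+'0'); print(n,c['k1'],np.round(c['K'],1).tolist(), [np.round(c[k],3).tolist() for k in c if k in('R','t','hand_eye')])
    for q in ['cover','stem_top','cucumbers','crock_left','garlic','mug','jar_1'] if n!='wrist' else ['cover']:
        print(q,[(np.round(d['box'],0).tolist(),round(d['score'],2)) for d in arm.look_for(c,q)[:3]])
E
```

```text
pics
{'time': np.float64(0.0), 'joint_positions': array([ 5.8598e+01,  2.1839e+01,  7.4383e+01, -1.0000e-03,  8.3858e+01,
       -1.2334e+01]), 'joint_vel': array([ 0.043, -0.038,  0.071,  0.041, -0.029,  0.143]), 'effort': array([ 0.0000e+00, -4.3794e+01, -2.2456e+01,  7.1000e-02,  3.5000e-02,
       -0.0000e+00]), 'tool_pos': array([0.18 , 0.52 , 0.238]), 'ee_rot': array([ 168.719,   89.92 , -120.348]), 'force': array([-0.781, -1.124, -0.234]), 'ft_torque': array([ 0.004, -0.045, -0.042]), 'opening': np.float64(0.088)} -0.0187
top 0.034255278935571266 [[516.7, 0.0, 280.1], [0.0, 516.7, 205.7], [0.0, 0.0, 1.0]] [[[-0.007, -1.0, 0.02], [-0.996, 0.005, -0.086], [0.086, -0.02, -0.996]], [-0.007, 0.604, 1.072]]
cover [([228.0, 209.0, 288.0, 262.0], 0.69)]
stem_top [([94.0, 187.0, 161.0, 257.0], 0.43)]
cucumbers [([110.0, 205.0, 146.0, 236.0], 0.61), ([231.0, 210.0, 285.0, 263.0], 0.61)]
crock_left [([96.0, 185.0, 165.0, 258.0], 0.72)]
garlic [([416.0, 261.0, 432.0, 281.0], 0.49)]
mug [([183.0, 124.0, 236.0, 163.0], 0.77)]
jar_1 [([263.0, 126.0, 306.0, 172.0], 0.94), ([375.0, 118.0, 425.0, 167.0], 0.64)]
side -0.1621807803218134 [[462.7, 0.0, 275.7], [0.0, 462.7, 208.3], [0.0, 0.0, 1.0]] [[[0.771, -0.636, 0.013], [-0.368, -0.462, -0.807], [0.519, 0.618, -0.591]], [-0.466, 0.264, 0.679]]
cover [([215.0, 208.0, 267.0, 245.0], 0.78)]
stem_top [([279.0, 225.0, 374.0, 282.0], 0.67), ([235.0, 204.0, 244.0, 220.0], 0.44)]
cucumbers [([177.0, 146.0, 201.0, 147.0], 0.61)]
crock_left [([158.0, 131.0, 218.0, 188.0], 0.69)]
garlic [([214.0, 127.0, 267.0, 163.0], 0.67)]
mug [([267.0, 144.0, 299.0, 195.0], 0.55)]
jar_1 [([388.0, 206.0, 438.0, 281.0], 0.82), ([299.0, 158.0, 337.0, 222.0], 0.62)]
wrist -0.039462687346578526 [[311.8, 0.0, 275.4], [0.0, 311.8, 212.0], [0.0, 0.0, 1.0]] [[[-0.0, -0.281, 0.96, -0.146], [-0.001, -0.96, -0.281, 0.072], [1.0, -0.001, 0.0, 0.0], [0.0, 0.0, 0.0, 1.0]]]
cover []
```

View pics/top0.png

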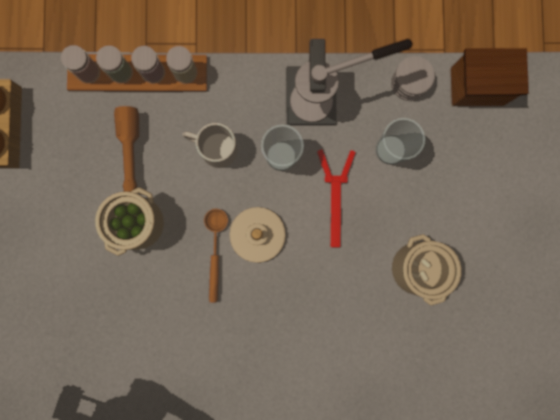

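View pics/side0.png

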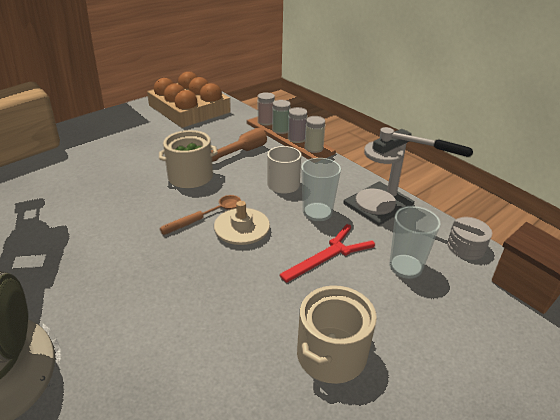

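View pics/wrist0.png

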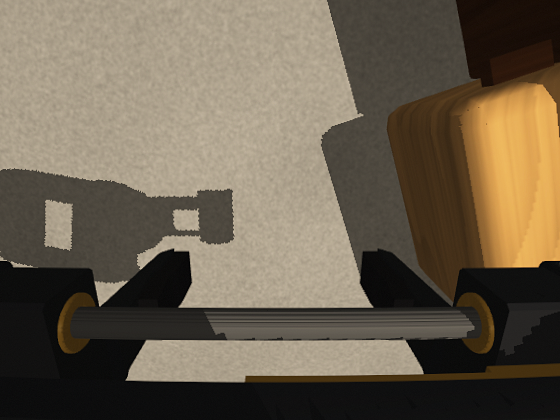

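The cucumbers are in the left crock: top view about (127,221), side view about (188,147). The lid is at about (257,235) in the top view. The spoon is close on its left, and the tamper's handle touches the area behind the left crock.

```bash
cat >> h.py <<'E'
from scipy.optimize import least_squares
def circ(P):
    f=lambda p: np.hypot(P[:,0]-p[0],P[:,1]-p[1])-p[2]
    r=least_squares(f,[P[:,0].mean(),P[:,1].mean(),.05],loss='soft_l1',f_scale=.001); return r.x,np.sqrt(np.mean(r.fun**2))
def circmask(c,m,z,st=None):
    k=max(cv2.findContours(m.astype(np.uint8),cv2.RETR_EXTERNAL,cv2.CHAIN_APPROX_NONE)[0],key=cv2.contourArea)
    k=cv2.convexHull(k)[:,0,:].astype(float)
    return circ(toplane(c,k,z,st)[:,:2])
E
python3 - <<'E'
from h import *
c=arm.camera('top'); s=arm.camera('side')
for cc,n in((c,'top'),(s,'side')):
    for q,z in (('cover',.018),('crock_left',.1),('crock_right',.1)):
        for o in arm.outline_of(cc,q)[:2]: print(n,q,o['score'],o['box'],circmask(cc,o['mask'],z))
    for q in ('spoon','tamper','opener','mug'):
        for o in arm.outline_of(cc,q)[:1]:
            k=max(cv2.findContours(o['mask'].astype(np.uint8),0,2)[0],key=cv2.contourArea)[:,0,:].astype(float)
            p=toplane(cc,k,0.01); print(n,q,o['score'],p.min(0).round(3),p.max(0).round(3))
print('stem',toplane(c,[[256.5,233.5]],.072),toplane(s,[[241,204]],.072))
print('rim l',toplane(c,[[126,220.5]],.1),toplane(c,[[432,269]],.1))
im=cv2.resize(c['image'][160:300,70:310],None,fx=3.3,fy=3.3,interpolation=2); cv2.imwrite('pics/crop1.png',im[:,:,::-1])
im=cv2.resize(s['image'][110:260,140:300],None,fx=4,fy=4,interpolation=2); cv2.imwrite('pics/crop2.png',im[:,:,::-1])
E
```

```text
top cover 0.87 [232.6, 209.9, 285.0, 261.4] (array([0.54455185, 0.03790289, 0.0573476 ]), np.float64(0.0006780268409113248))
top cover 0.29 [412.7, 258.6, 432.8, 281.8] (array([ 0.45445602, -0.30501431,  0.01470171]), np.float64(0.0021628770032934247))
top crock_left 0.67 [96.4, 187.3, 165.0, 257.5] (array([0.56750594, 0.28729637, 0.06536726]), np.float64(0.002094314788487825))
top crock_right 0.82 [390.7, 235.4, 461.0, 305.1] (array([ 0.47016829, -0.29461829,  0.06647758]), np.float64(0.002405260788621038))
top spoon 0.9 [0.404 0.105 0.01 ] [0.599 0.152 0.01 ]
top tamper 0.92 [0.638 0.296 0.01 ] [0.824 0.348 0.01 ]
top opener 0.72 [ 0.516 -0.173  0.01 ] [ 0.729 -0.092  0.01 ]
top mug 0.67 [0.686 0.082 0.01 ] [0.787 0.201 0.01 ]
side cover 0.81 [216.4, 209.0, 267.5, 247.0] (array([0.53911063, 0.03349577, 0.06025386]), np.float64(0.0015634289775543432))
side crock_left 0.69 [158.9, 132.0, 217.6, 191.2] (array([0.53687861, 0.22937171, 0.11270792]), np.float64(0.023773645751510062))
side crock_right 0.61 [299.9, 282.8, 376.9, 383.4] (array([ 0.44237953, -0.3290513 ,  0.08185313]), np.float64(0.010030676010699431))
side spoon 0.83 [0.394 0.101 0.01 ] [0.601 0.158 0.01 ]
side tamper 0.74 [0.651 0.294 0.01 ] [0.859 0.39  0.01 ]
side opener 0.94 [ 0.509 -0.178  0.01 ] [ 0.726 -0.094  0.01 ]
side mug 0.76 [0.68  0.071 0.01 ] [0.857 0.263 0.01 ]
stem [[0.54352586 0.03842083 0.072     ]] [[0.54012705 0.03405472 0.072     ]]
rim l [[0.56972632 0.29316362 0.1       ]] [[ 0.47099457 -0.30719266  0.1       ]]
```

View pics/crop1.png

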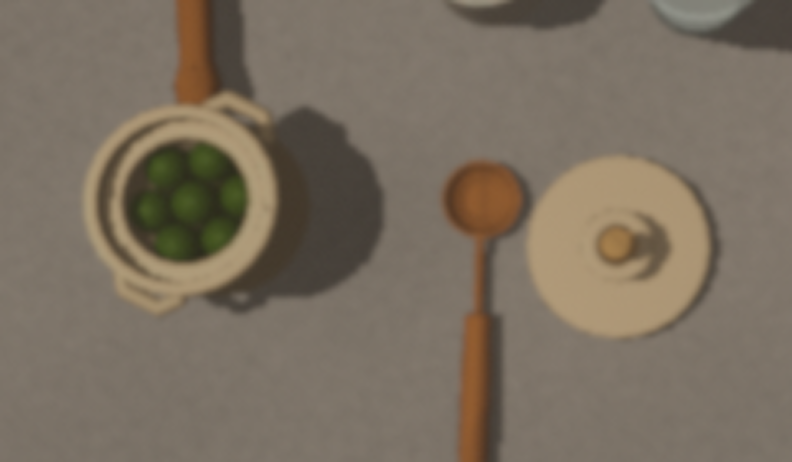

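View pics/crop2.png

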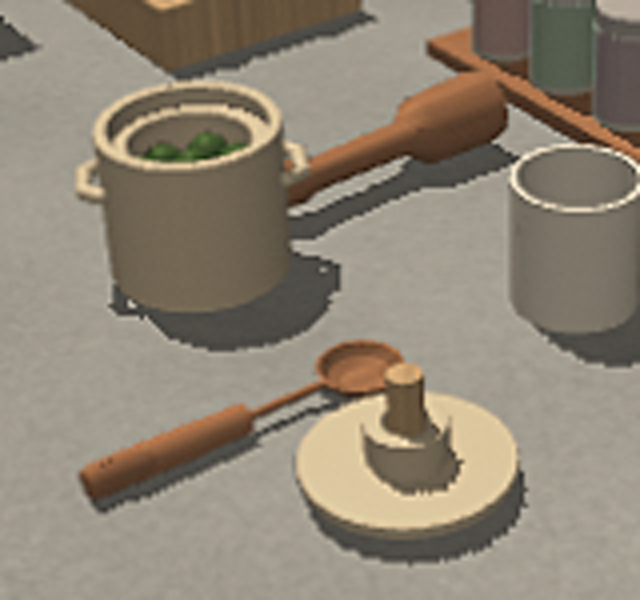

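```bash
python3 - <<'E'
from h import *
s=arm.state(); R=Rn.from_euler('xyz',s['ee_rot'],degrees=True).as_matrix(); print(R.round(3)); print(s['time'],s['tool_pos'])
E
```

```text
[[ 0.    -0.945  0.327]
 [ 0.     0.327  0.945]
 [-1.    -0.     0.   ]]
1.7 [0.17967654 0.51981559 0.23876126]
```

Request:
{"op": "jog_arm", "data": {"increments": [[[0.73, -0.97, 0, 0, 0, 0, -1], [0.73, -0.97, 0, 0, 0, 0, -1], [0.73, -0.97, 0, 0, 0, 0, -1], [0.73, -0.97, 0, 0, 0, 0, -1], [0.73, -0.97, 0, 0, 0, 0, -1]]], "force": 30}}

```text
time: 2.12
tool_pos: [0.2715, 0.3974, 0.2388]
ee_rot: [-31.8, 90.0, 39.1]
force: [0.7, -0.2, 0.6]
opening: 0.0881
```

Request:
{"op": "jog_arm", "data": {"increments": [[[0.73, -0.97, 0, 0, 0, 0, -1], [0.73, -0.97, 0, 0, 0, 0, -1], [0.73, -0.97, 0, 0, 0, 0, -1], [0.73, -0.97, 0, 0, 0, 0, -1], [0.73, -0.97, 0, 0, 0, 0, -1]]]}}

```text
time: 2.53
tool_pos: [0.3628, 0.276, 0.2389]
ee_rot: [-41.9, 90.0, 29.1]
force: [1.0, 0.4, -0.4]
opening: 0.0884
```

Request:
{"op": "jog_arm", "data": {"increments": [[[0.73, -0.97, 0, 0, 0, 0, -1], [0.73, -0.97, 0, 0, 0, 0, -1], [0.73, -0.97, 0, 0, 0, 0, -1], [0.73, -0.97, 0, 0, 0, 0, -1], [0.73, -0.97, 0, 0, 0, 0, -1]]]}}

```text
time: 2.95
tool_pos: [0.4541, 0.1547, 0.2389]
ee_rot: [-59.8, 90.0, 11.1]
force: [-0.5, 0.1, 0.2]
opening: 0.0884
```

Request:
{"op": "jog_arm", "data": {"increments": [[[0.73, -0.97, -0.3, 0, 0, 0, -1], [0.73, -0.97, -0.3, 0, 0, 0, -1], [0.73, -0.97, -0.3, 0, 0, 0, -1], [0.5, -0.7, -0.3, 0, 0, 0, -1], [0.4, -0.5, -0.2, 0, 0, 0, -1]]]}}

```text
time: 3.37
tool_pos: [0.5315, 0.0515, 0.2029]
ee_rot: [116.0, 90.0, -173.2]
force: [-0.6, 0.2, -0.6]
opening: 0.088
```

Request:
{"op": "jog_arm", "data": {"increments": [[[0, 0, 0, 0, 0, 0, -1], [0, 0, 0, 0, 0, 0, -1]]]}}

```text
time: 3.53
tool_pos: [0.5306, 0.0533, 0.2035]
ee_rot: [86.7, 89.9, 157.6]
force: [-0.0, -0.1, 0.0]
opening: 0.0885
```

```bash
python3 - <<'E'
from h import *
st=arm.state(); R=Rn.from_euler('xyz',st['ee_rot'],degrees=True).as_matrix(); print(R.round(3)); print(st['tool_pos'])
c=arm.camera('wrist'); save(c,'w1')
for q,z in (('cover',.018),):
    for o in arm.outline_of(c,q)[:2]: print(q,o['score'],o['box'],circmask(c,o['mask'],z,st))
print(arm.look_for(c,'stem_top')[:3])
E
```

```text
[[-0.001 -0.945  0.327]
 [ 0.     0.327  0.945]
 [-1.     0.001  0.   ]]
[0.53058524 0.05331039 0.20353562]
cover 0.73 [213.5, 151.7, 322.3, 257.0] (array([0.54406367, 0.03924767, 0.05817589]), np.float64(0.0004449474187220399))
cover 0.34 [511.8, 115.5, 560.0, 201.5] (array([0.59885169, 0.35493855, 0.0466629 ]), np.float64(0.003399291145064664))
[{'box': [255.9, 202.1, 277.1, 232.6], 'score': 0.9}, {'box': [516.4, 114.4, 560.0, 200.7], 'score': 0.73}, {'box': [509.6, 216.0, 544.3, 266.9], 'score': 0.31}]
```

View pics/w1.png

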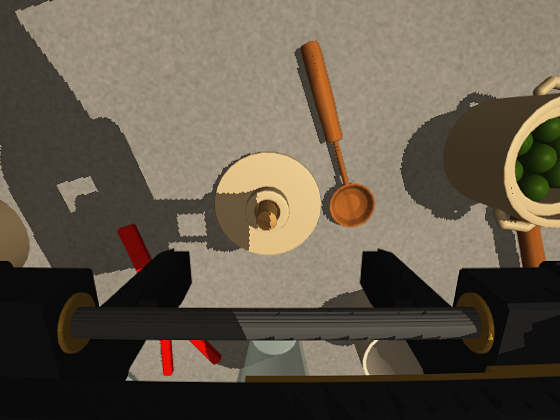

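```bash
python3 - <<'E'
from h import *
c=arm.camera('wrist'); st=arm.state()
im=cv2.resize(c['image'][180:260,220:320],None,fx=8,fy=7.5,interpolation=0)
im=cv2.resize(c['image'][180:255,220:320],None,fx=8,fy=8,interpolation=0)
cv2.imwrite('pics/crop3.png',im[:,:,::-1])
g=cv2.cvtColor(c['image'],cv2.COLOR_RGB2GRAY)
for x in [(.543,.0385),(.541,.036),(.544,.0392)]: print(proj(c,[[*x,.072],[*x,.042],[*x,.018]],st))
print(toplane(c,[[268,223]],.072,st))
E
```

```text
[[263.8334212  219.78098544]
 [264.85684707 210.89677363]
 [265.55280121 204.85874324]]
[[260.60527153 218.68860264]
 [261.91905386 209.89412515]
 [262.8123071  203.91806985]]
[[264.89322757 220.5081874 ]
 [265.82112647 211.56444413]
 [266.45219392 205.48526271]]
[[0.54727596 0.04113885 0.072     ]]
```

View pics/crop3.png

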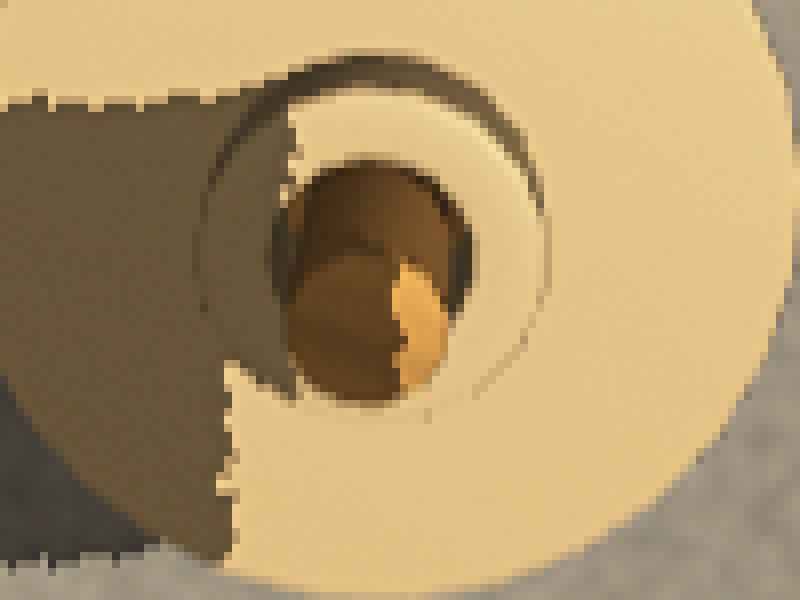

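The lid's stem top is at about (265.5,220.5) in the wrist view, and the cover mask agrees. That puts the stem at about (0.544, 0.039). I'm descending to it.

Request:
{"op": "jog_arm", "data": {"increments": [[[0.18, -0.19, -0.6, 0, 0, 0, -1], [0.18, -0.19, -0.8, 0, 0, 0, -1], [0.18, -0.19, -0.8, 0, 0, 0, -1], [0, 0, -0.8, 0, 0, 0, -1], [0, 0, -0.6, 0, 0, 0, -1]]]}}

```text
time: 4.15
tool_pos: [0.5437, 0.0397, 0.1127]
ee_rot: [95.9, 90.0, 166.9]
force: [-0.2, -0.1, -0.8]
opening: 0.0882
```

Request:
{"op": "jog_arm", "data": {"increments": [[[0, 0, -0.6, 0, 0, 0, -1], [0, 0, -0.6, 0, 0, 0, -1], [0, 0, 0, 0, 0, 0, -1], [0, 0, 0, 0, 0, 0, -1]]]}}

```text
time: 4.48
tool_pos: [0.5439, 0.0397, 0.084]
ee_rot: [99.2, 90.0, 170.2]
force: [0.1, 0.1, -0.1]
opening: 0.0882
```

```bash
python3 - <<'E'
from h import *
st=arm.state(); print(st['tool_pos'],st['force'])
c=arm.camera('wrist'); save(c,'w2'); c=arm.camera('side')
im=cv2.resize(c['image'][140:290,140:340],None,fx=4,fy=4,interpolation=2); cv2.imwrite('pics/s2.png',im[:,:,::-1])
E
```

```text
[0.54392428 0.03966615 0.08399479] [ 0.11542137  0.07122282 -0.10028262]
```

View pics/w2.png

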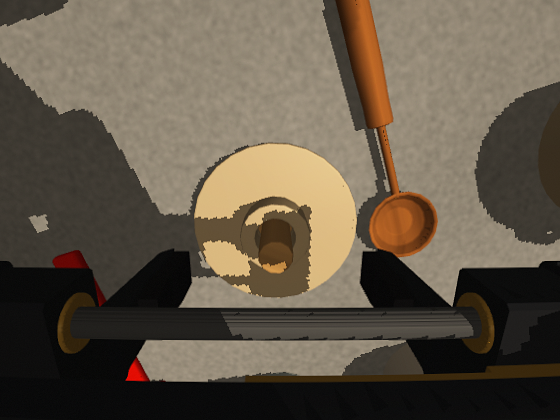

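View pics/s2.png

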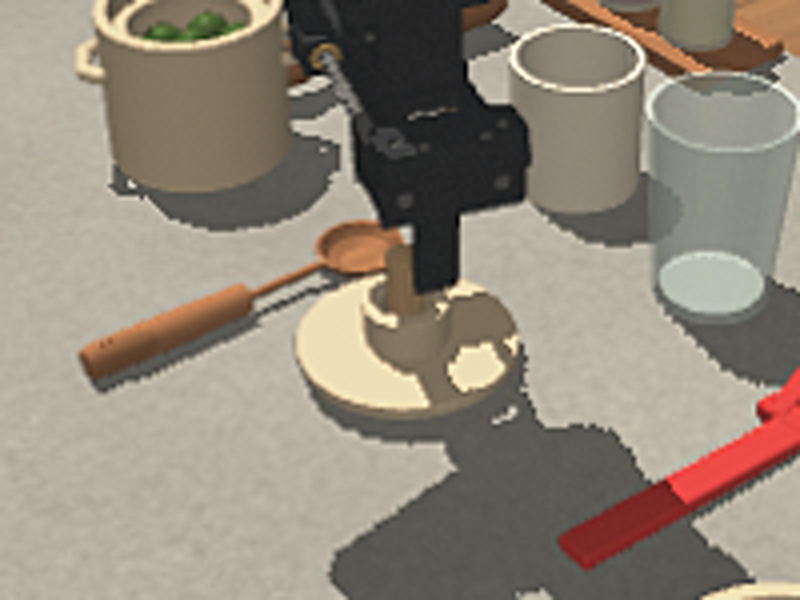

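The stem stands centred between the fingers: it is at column 275 in the wrist view, with the fingers at 190 and 362.

Request:
{"op": "jog_arm", "data": {"increments": [[[0, 0, -0.6, 0, 0, 0, -1], [0, 0, -0.5, 0, 0, 0, -1], [0, 0, -0.3, 0, 0, 0, -1], [0, 0, 0, 0, 0, 0, -1]]]}}

```text
time: 4.92
tool_pos: [0.5438, 0.0392, 0.0483]
ee_rot: [100.9, 89.9, 171.9]
force: [-0.8, 1.1, 0.3]
opening: 0.0878
```

Request:
{"op": "jog_arm", "data": {"increments": [[[0, 0, 0, 0, 0, 0, 1], [0, 0, 0, 0, 0, 0, 1], [0, 0, 0, 0, 0, 0, 1], [0, 0, 0, 0, 0, 0, 1], [0, 0, 0, 0, 0, 0, 1]]], "force": 40}}

```text
time: 5.33
tool_pos: [0.5443, 0.0391, 0.0492]
ee_rot: [-79.1, 90.0, -8.1]
force: [1.0, -0.1, 0.7]
opening: 0.0566
```

Request:
{"op": "jog_arm", "data": {"increments": [[[0, 0, 0, 0, 0, 0, 1], [0, 0, 0, 0, 0, 0, 1], [0, 0, 0, 0, 0, 0, 1], [0, 0, 0, 0, 0, 0, 1], [0, 0, 0, 0, 0, 0, 1]]]}}

```text
time: 5.75
tool_pos: [0.5442, 0.0391, 0.0487]
ee_rot: [108.1, 90.0, 179.1]
force: [0.2, 0.5, -0.1]
opening: 0.0234
```

Request:
{"op": "jog_arm", "data": {"increments": [[[0, 0, 0, 0, 0, 0, 1], [0, 0, 0, 0, 0, 0, 1], [0, 0, 0, 0, 0, 0, 1], [0, 0, 0, 0, 0, 0, 1]]]}}

```text
time: 6.08
tool_pos: [0.5442, 0.0391, 0.0487]
ee_rot: [-41.2, 90.0, 29.7]
force: [0.3, 0.7, -1.1]
opening: 0.0186
```

Request:
{"op": "jog_arm", "data": {"increments": [[[0, 0, 0.2, 0, 0, 0, 1], [0, 0, 0.4, 0, 0, 0, 1], [0, 0, 0.6, 0, 0, 0, 1], [0, 0, 0.6, 0, 0, 0, 1], [0, 0, 0.4, 0, 0, 0, 1]]]}}

```text
time: 6.5
tool_pos: [0.5444, 0.039, 0.1056]
ee_rot: [-82.3, 89.9, -11.4]
force: [-0.2, 0.1, -3.6]
opening: 0.0191
```

```bash
python3 - <<'E'
from h import *
st=arm.state(); print(st['tool_pos'],st['force'],st['opening'],st['ft_torque'])
c=arm.camera('wrist'); save(c,'w3'); c=arm.camera('side')
im=cv2.resize(c['image'][110:260,140:340],None,fx=4,fy=4,interpolation=2); cv2.imwrite('pics/s3.png',im[:,:,::-1])
E
```

```text
[0.5443581  0.03902489 0.10557381] [-0.2242381   0.09786368 -3.58433497] 0.01913348515846005 [-0.03199475 -0.01583786 -0.02275503]
```

View pics/w3.png

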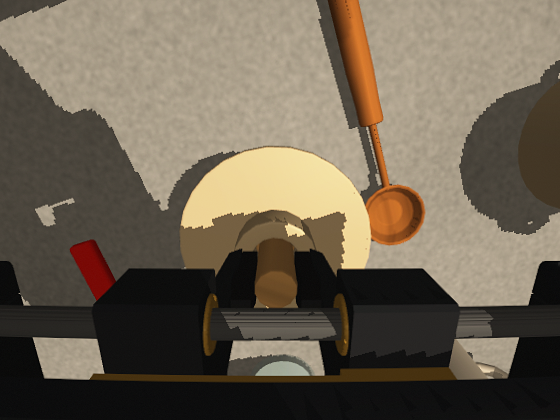

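View pics/s3.png

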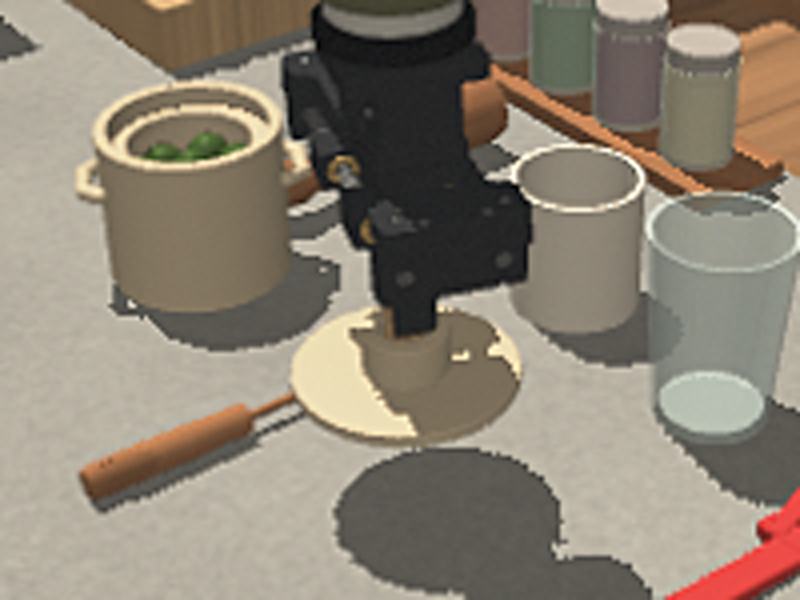

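The lid is lifted, level and complete, at about 3.6 N. Next I carry it part of the way and look at the left crock from the wrist.

Request:
{"op": "jog_arm", "data": {"increments": [[[0, 0, 0.8, 0, 0, 0, 1], [0, 0, 1, 0, 0, 0, 1], [0, 0, 1, 0, 0, 0, 1], [0, 0.4, 1, 0, 0, 0, 1], [0, 0.7, 0.8, 0, 0, 0, 1]]]}}

```text
time: 7.02
tool_pos: [0.5441, 0.0657, 0.2198]
ee_rot: [-165.5, 90.0, -94.7]
force: [1.3, 0.4, -4.4]
opening: 0.0189
```

Request:
{"op": "jog_arm", "data": {"increments": [[[0, 0.8, 0.4, 0, 0, 0, 1], [0, 0.8, 0, 0, 0, 0, 1], [0, 0.7, 0, 0, 0, 0, 1], [0, 0.5, 0, 0, 0, 0, 1], [0, 0.2, 0, 0, 0, 0, 1]]]}}

```text
time: 7.43
tool_pos: [0.5437, 0.143, 0.228]
ee_rot: [102.8, 89.9, 173.8]
force: [-0.1, 0.6, -4.4]
opening: 0.0192
```

Request:
{"op": "jog_arm", "data": {"increments": [[[0, 0, 0, 0, 0, 0, 1], [0, 0, 0, 0, 0, 0, 1], [0, 0, 0, 0, 0, 0, 1]]]}}

```text
time: 7.68
tool_pos: [0.5442, 0.1407, 0.2285]
ee_rot: [145.4, 90.0, -143.7]
force: [0.5, 0.2, -4.0]
opening: 0.019
```

```bash
python3 - <<'E'
from h import *
st=arm.state(); print(st['tool_pos'],st['force'],st['opening'],st['ee_rot'])
c=arm.camera('wrist'); save(c,'w4'); np.savez('w4.npz',im=c['image'],**{k:c[k] for k in('K','k1','hand_eye')},ee=st['ee_rot'],tp=st['tool_pos'])
c=arm.camera('top'); save(c,'t4'); np.savez('t4.npz',im=c['image'],**{k:c[k] for k in('K','k1','R','t')})
c=arm.camera('side'); save(c,'s4'); np.savez('s4.npz',im=c['image'],**{k:c[k] for k in('K','k1','R','t')})
E
```

```text
[0.54424278 0.14074625 0.22847982] [ 0.52340233  0.2270858  -4.04981301] 0.018998500622584447 [ 145.41427732   89.96539515 -143.69592148]
```

View pics/w4.png

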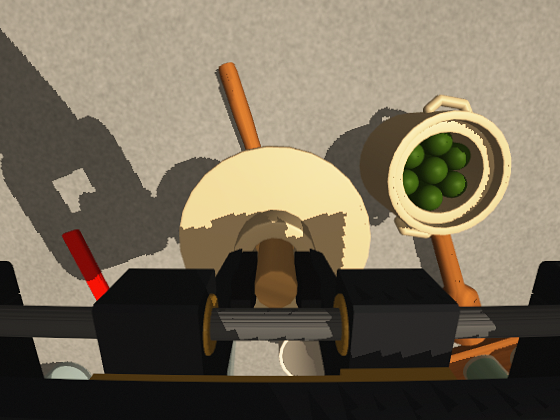

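View pics/s4.png

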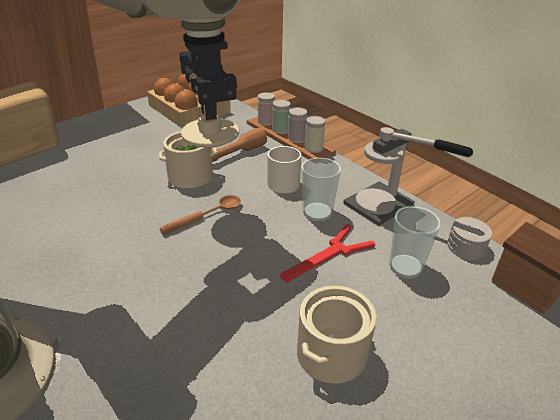

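```bash
cat > fit.py <<'E'
from h import *
def edgefit(c,img,st,z,rs,x0,span=.012):
    g=cv2.GaussianBlur(img,(0,0),1.0).astype(np.float32)
    gm=np.sqrt(sum(cv2.Sobel(g[:,:,i],cv2.CV_32F,1,0)**2+cv2.Sobel(g[:,:,i],cv2.CV_32F,0,1)**2 for i in range(3))); gm=np.minimum(gm,150)
    a=np.linspace(0,2*np.pi,180,endpoint=False)
    def sc(x):
        s=0
        for r,zz,sel in rs:
            aa=a if sel is None else a[sel(a)]
            P=np.c_[x[0]+r*np.cos(aa),x[1]+r*np.sin(aa),np.full(len(aa),zz)]
            uv=proj(c,P,st).astype(np.float32)
            v=cv2.remap(gm,uv[:,0].copy(),uv[:,1].copy(),cv2.INTER_LINEAR); s+=np.mean(np.sqrt(v))
        return s
    best=np.array(x0); 
    for step in (.002,.0005,.0002):
        gr=np.arange(-6,7)*step if step==.002 else np.arange(-5,6)*step
        best=max(((sc(best+[i,j]),tuple(best+[i,j])) for i in gr for j in gr))[1]; best=np.array(best)
    return best,sc(best)
E
cat > d.py <<'E'
from fit import *
d=np.load('w4.npz'); c={k:d[k] for k in('K','k1','hand_eye')}; c['k1']=float(c['k1']); st={'ee_rot':d['ee'],'tool_pos':d['tp']}
img=d['im']
for rs in ([(.057,.1,None),(.049,.1,None)],[(.057,.1,None)],[(.049,.1,None)],[(.038,.088,None)],[(.057,.1,None),(.049,.1,None),(.038,.088,None)]):
    print('w',edgefit(c,img,st,.1,rs,[.57,.292]))
b,_=edgefit(c,img,st,.1,[(.057,.1,None),(.049,.1,None)],[.57,.292])
o=img.copy()
for r,z in((.057,.1),(.049,.1),(.038,.088)):
    a=np.linspace(0,2*np.pi,60);uv=proj(c,np.c_[b[0]+r*np.cos(a),b[1]+r*np.sin(a),np.full(60,z)],st)
    for p in uv: 
        i,j=int(round(p[0])),int(round(p[1])); o[j,i]=[255,0,0]
cv2.imwrite('pics/fit4.png',cv2.resize(o[90:250,370:530],None,fx=3.7,fy=3.7,interpolation=0)[:,:,::-1])
for n in 'ts':
    d=np.load(n+'4.npz'); c={k:d[k] for k in('K','k1','R','t')}; c['k1']=float(c['k1'])
    if n=='t':
      for rs in ([(.057,.1,None),(.049,.1,None)],[(.038,.088,None)]): print(n,edgefit(c,d['im'],None,.1,rs,[.57,.292]))
    im0=cv2.imread({'t':'pics/top0.png','s':'pics/side0.png'}[n])[:,:,::-1].copy()
    for rs in ([(.057,.1,None),(.049,.1,None)],): print(n,'crock@0',edgefit(c,im0,None,.1,rs,[.57,.292]))
    print(n,'cover@0',edgefit(c,im0,None,.1,[(.059,.018,None)],[.543,.038]))
im0=cv2.imread('pics/w1.png')[:,:,::-1].copy()
d=np.load('w4.npz'); c={k:d[k] for k in('K','k1','hand_eye')}; c['k1']=float(c['k1'])
s1={'tool_pos':[0.53058524,0.05331039,0.20353562],'ee_rot':[86.7,89.9,157.6]}
for rs in ([(.059,.018,None)],[(.01,.072,None)],[(.023,.042,None)]): print('w1',rs[0][:2],edgefit(c,im0,s1,.1,rs,[.5445,.0395]))
E
python3 d.py
```

```text
w (array([0.5717, 0.2967]), np.float32(22.030384))
w (array([0.5713, 0.2968]), np.float32(12.028298))
w (array([0.5665, 0.2895]), np.float32(11.284853))
w (array([0.5719, 0.2973]), np.float32(12.24745))
w (array([0.5717, 0.2967]), np.float32(34.277657))
t (array([0.5711, 0.2973]), np.float32(14.374516))
t (array([0.5855, 0.3055]), np.float32(6.9258547))
t crock@0 (array([0.5728, 0.2905]), np.float32(20.161282))
t cover@0 (array([0.5438, 0.0393]), np.float32(11.304141))
s crock@0 (array([0.5657, 0.2892]), np.float32(23.580757))
s cover@0 (array([0.542 , 0.0388]), np.float32(12.077702))
w1 (0.059, 0.018) (array([0.5443, 0.0393]), np.float32(11.5914755))
w1 (0.01, 0.072) (array([0.5447, 0.0395]), np.float32(11.357795))
w1 (0.023, 0.042) (array([0.5408, 0.04  ]), np.float32(9.352901))
```

View pics/fit4.png

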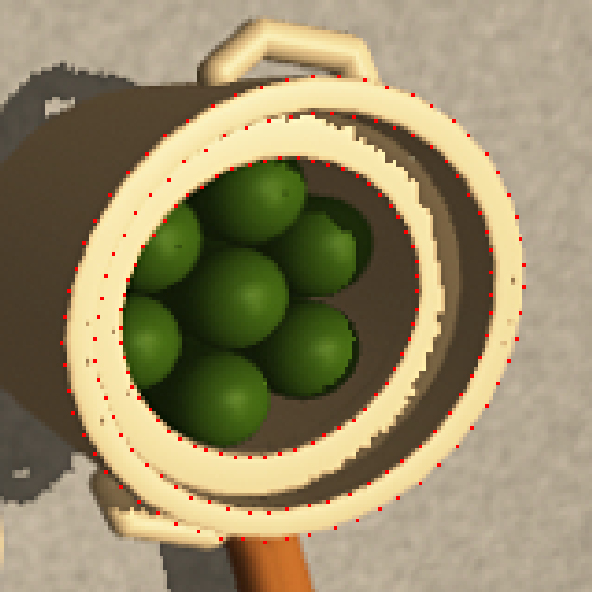

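```bash
cat > e.py <<'E'
from h import *
out=[]
for n,f,(x0,x1,y0,y1) in (('t','top0',(80,190,170,280)),('s','side0',(140,240,110,210))):
    d=np.load(n+'4.npz'); c={k:d[k] for k in('K','k1','R','t')}; c['k1']=float(c['k1'])
    im=cv2.imread('pics/'+f+'.png')
    F=400/(x1-x0); o=cv2.resize(im[y0:y1,x0:x1],(400,400),interpolation=2)
    for b,col in (((.5717,.2967),(0,0,255)),((.5697,.2932),(255,0,0))):
      for r,z in((.057,.1),(.049,.1),(.038,.088)):
        a=np.linspace(0,2*np.pi,90);uv=proj(c,np.c_[b[0]+r*np.cos(a),b[1]+r*np.sin(a),np.full(90,z)])
        for p in (uv+.5-[x0,y0])*F: cv2.circle(o,tuple(int(v) for v in p),1,col,-1)
    out.append(o)
cv2.imwrite('pics/ov.png',np.hstack(out))
E
python3 e.py
```

```text
(no output)
```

View pics/ov.png

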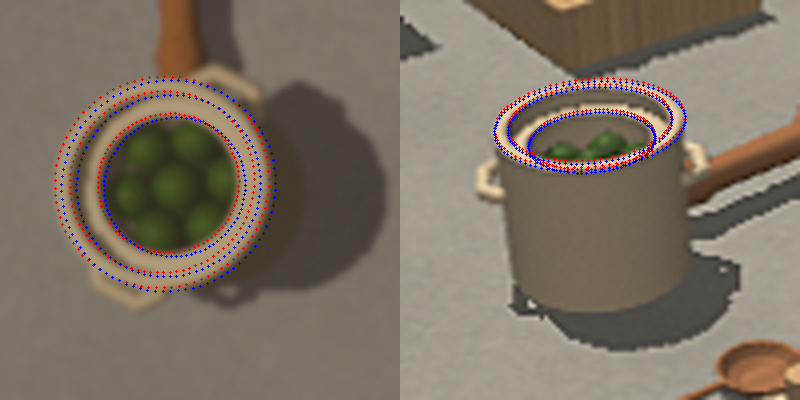

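```bash
cat > f.py <<'E'
from h import *
def radial(c,img,st,x0,r0,z,rng=.006,angs=None,lab=''):
    g=cv2.GaussianBlur(img,(0,0),.8).astype(np.float32)
    a=np.deg2rad(np.arange(0,360,3)); rr=np.arange(r0-rng,r0+rng,.0002)
    x=np.array(x0,float)
    for it in range(4):
        pts=[];w=[]
        for t in a:
            P=np.c_[x[0]+rr*np.cos(t),x[1]+rr*np.sin(t),np.full(len(rr),z)]
            uv=proj(c,P,st).astype(np.float32)
            v=cv2.remap(g,uv[:,0].copy(),uv[:,1].copy(),cv2.INTER_LINEAR).reshape(len(rr),3)
            d=np.linalg.norm(np.gradient(v,axis=0),axis=1)
            d=cv2.GaussianBlur(d[:,None],(1,9),1.5)[:,0]
            i=int(np.argmax(d)); 
            if 2<i<len(rr)-3: pts.append([*P[i,:2],d[i],np.rad2deg(t)])
        pts=np.array(pts); pts=pts[pts[:,2]>np.median(pts[:,2])*.5]
        f=lambda p: np.hypot(pts[:,0]-p[0],pts[:,1]-p[1])-p[2]
        s=least_squares(f,[*x,r0],loss='cauchy',f_scale=.0005)
        f2=lambda p: np.hypot(pts[:,0]-p[0],pts[:,1]-p[1])-r0
        s2=least_squares(f2,x,loss='cauchy',f_scale=.0005)
        x=s.x[:2]
    print(lab,'free',s.x.round(4),'fixed r',s2.x.round(4),'n',len(pts),'inl',int((abs(f(s.x))<.001).sum()))
    return s.x
if __name__=='__main__':
    for n,f in (('t','top0'),('s','side0')):
        d=np.load(n+'4.npz'); c={k:d[k] for k in('K','k1','R','t')}; c['k1']=float(c['k1'])
        im=cv2.imread('pics/'+f+'.png')[:,:,::-1].copy()
        radial(c,im,None,[.570,.294],.057,.1,lab=n+' outer')
        radial(c,im,None,[.570,.294],.049,.1,rng=.004,lab=n+' mouth')
        radial(c,im,None,[.570,.294],.038,.088,lab=n+' ledge')
        radial(c,im,None,[.543,.0385],.059,.018,lab=n+' cover')
        radial(c,im,None,[.543,.0385],.010,.072,rng=.004,lab=n+' stem')
    d=np.load('w4.npz'); c={k:d[k] for k in('K','k1','hand_eye')}; c['k1']=float(c['k1']); st={'ee_rot':d['ee'],'tool_pos':d['tp']}
    radial(c,d['im'],st,[.571,.296],.057,.1,lab='w outer')
    radial(c,d['im'],st,[.571,.296],.049,.1,rng=.004,lab='w mouth')
    radial(c,d['im'],st,[.571,.296],.038,.088,lab='w ledge')
    s1={'tool_pos':[0.53058524,0.05331039,0.20353562],'ee_rot':[86.7,89.9,157.6]}
    im=cv2.imread('pics/w1.png')[:,:,::-1].copy()
    radial(c,im,s1,[.5443,.0393],.059,.018,lab='w cover')
    radial(c,im,s1,[.5443,.0393],.010,.072,rng=.004,lab='w stem')
    radial(c,im,s1,[.569,.294],.057,.1,lab='w1 outer')
E
python3 f.py
```

```text
t outer free [0.5697 0.2926 0.0531] fixed r [0.5707 0.2972] n 99 inl 71
t mouth free [0.5699 0.3009 0.0456] fixed r [0.5704 0.2972] n 37 inl 27
t ledge free [0.5707 0.297  0.0373] fixed r [0.5707 0.2974] n 120 inl 118
t cover free [0.5438 0.0391 0.0581] fixed r [0.5448 0.0392] n 120 inl 107
t stem free [0.5429 0.0413 0.0113] fixed r [0.5423 0.0423] n 90 inl 63
s outer free [0.5659 0.2898 0.053 ] fixed r [0.5689 0.294 ] n 86 inl 60
s mouth free [0.569  0.2956 0.048 ] fixed r [0.5682 0.2947] n 98 inl 72
s ledge free [0.5687 0.2944 0.0377] fixed r [0.5685 0.2941] n 106 inl 63
s cover free [0.5414 0.0378 0.0584] fixed r [0.5419 0.038 ] n 94 inl 81
s stem free [0.5416 0.0377 0.0088] fixed r [0.543  0.0373] n 99 inl 93
w outer free [0.5714 0.2972 0.0563] fixed r [0.572  0.2969] n 106 inl 98
w mouth free [0.5713 0.2973 0.0491] fixed r [0.5714 0.2974] n 76 inl 72
w ledge free [0.5712 0.2973 0.0382] fixed r [0.5712 0.2973] n 120 inl 120
w cover free [0.5442 0.0393 0.0583] fixed r [0.5448 0.0388] n 102 inl 93
w stem free [0.5438 0.0395 0.0097] fixed r [0.5435 0.0397] n 83 inl 71
w1 outer free [0.5711 0.2971 0.0561] fixed r [0.5715 0.2981] n 47 inl 46
```

The crock axis agrees across the wrist and top views: (0.5712,0.2973) against (0.5707,0.2972). The lid-to-crock vector agrees in all cameras within 2 mm. I'm moving over the crock.

Request:
{"op": "jog_arm", "data": {"increments": [[[0.1, 0.5, 0, 0, 0, 0, 1], [0.15, 0.8, 0, 0, 0, 0, 1], [0.15, 0.9, 0, 0, 0, 0, 1], [0.15, 0.9, 0, 0, 0, 0, 1], [0.15, 0.9, 0, 0, 0, 0, 1]]]}}

```text
time: 8.25
tool_pos: [0.5618, 0.243, 0.2287]
ee_rot: [25.7, 90.0, 96.6]
force: [0.9, 0.3, -5.3]
opening: 0.019
```

Request:
{"op": "jog_arm", "data": {"increments": [[[0.15, 0.9, 0, 0, 0, 0, 1], [0.13, 0.8, -0.2, 0, 0, 0, 1], [0.1, 0.5, -0.4, 0, 0, 0, 1], [0, 0, -0.4, 0, 0, 0, 1], [0, 0, -0.2, 0, 0, 0, 1]]]}}

```text
time: 8.67
tool_pos: [0.5705, 0.2965, 0.1963]
ee_rot: [131.9, 89.8, -157.2]
force: [0.3, 0.5, -3.6]
opening: 0.019
```

Request:
{"op": "jog_arm", "data": {"increments": [[[0, 0, 0, 0, 0, 0, 1], [0, 0, 0, 0, 0, 0, 1], [0, 0, 0, 0, 0, 0, 1]]]}}

```text
time: 8.92
tool_pos: [0.5715, 0.2957, 0.1993]
ee_rot: [-65.4, 90.0, 5.5]
force: [-0.2, 0.1, -5.0]
opening: 0.019
```

```bash
python3 - <<'E'
from h import *
st=arm.state(); print(st['tool_pos'],st['force'],st['opening'],st['ee_rot'],st['ft_torque'])
R=Rn.from_euler('xyz',st['ee_rot'],degrees=True).as_matrix(); print(R.round(4).tolist())
E
```

```text
[0.57148166 0.29574883 0.19934803] [-0.22610959  0.07155421 -4.98304249] 0.018977193290082697 [-65.39952615  89.95282221   5.46758814] [ 0.01102182 -0.01093258  0.06095569]
[[0.0008, -0.9448, 0.3278], [0.0001, 0.3278, 0.9448], [-1.0, -0.0007, 0.0003]]
```

Request:
{"op": "jog_arm", "data": {"increments": [[[0, 0.05, -0.3, 0, 0, 0, 1], [0, 0, -0.5, 0, 0, 0, 1], [0, 0, -0.4, 0, 0, 0, 1], [0, 0, -0.1, 0, 0, 0, 1], [0, 0, 0, 0, 0, 0, 1]]]}}

```text
time: 9.33
tool_pos: [0.5709, 0.2976, 0.1653]
ee_rot: [127.0, 89.9, -162.1]
force: [0.0, -0.0, -4.8]
opening: 0.019
```

```bash
python3 - <<'E'
from h import *
st=arm.state(); print(st['tool_pos'],st['force'],st['opening'])
c=arm.camera('side')
im=cv2.resize(c['image'][70:210,120:290],None,fx=4.2,fy=4.2,interpolation=2); cv2.imwrite('pics/s5.png',im[:,:,::-1])
c=arm.camera('wrist'); save(c,'w5')
E
```

```text
[0.57085951 0.29757525 0.16526255] [ 4.35097976e-02 -2.03371829e-03 -4.79373719e+00] 0.01902592931802329
```

View pics/s5.png

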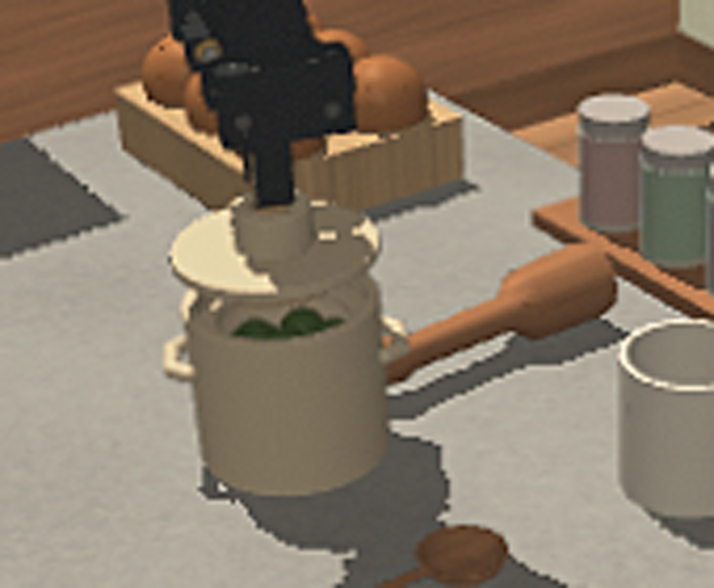

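View pics/w5.png

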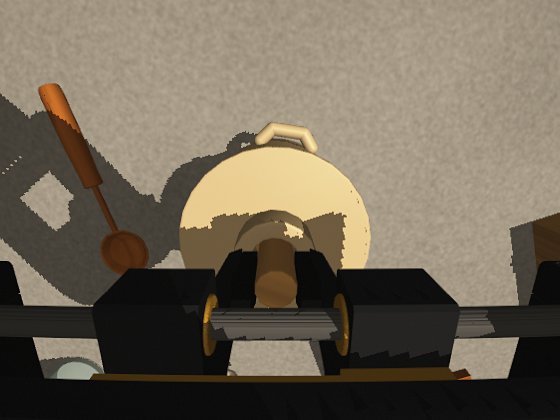

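```bash
cat > g.py <<'E'
from h import *
c=arm.camera('side'); st=arm.state(); x,y,z=st['tool_pos']
m=arm.outline_of(c,'cover')
print([(o['score'],o['box']) for o in m])
for dz in (.031,.039):
    a=np.linspace(0,2*np.pi,120); uv=proj(c,np.c_[x-.0025+.059*np.cos(a),y-.002+.059*np.sin(a),np.full(120,z-dz)])
    if dz==.031: o=cv2.resize(c['image'][100:160,150:220],None,fx=8,fy=8,interpolation=0)
    for p in (uv+.5-[150,100])*8: cv2.circle(o,tuple(int(v) for v in p),1,(255,0,0) if dz==.031 else (0,0,255),-1)
cv2.imwrite('pics/g5.png',o[:,:,::-1])
E
python3 g.py
```

```text
[(0.98, [161.9, 114.6, 209.9, 141.4])]
```

View pics/g5.png

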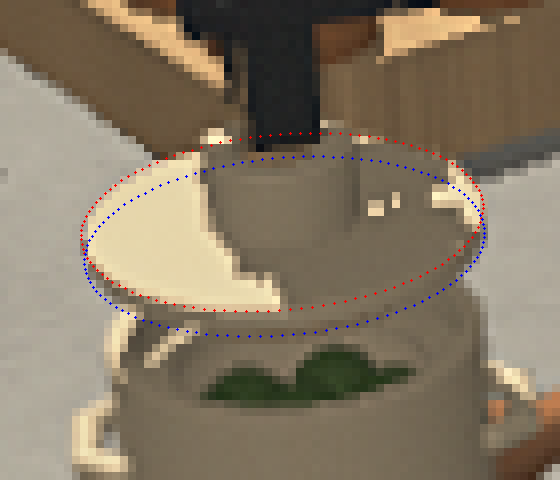

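Overlaying a level circle on the side view matches the cover, so the lid is level and centred. I'm lowering it gently.

Request:
{"op": "jog_arm", "data": {"increments": [[[0, 0, -0.2, 0, 0, 0, 1], [0, 0, -0.2, 0, 0, 0, 1], [0, 0, -0.15, 0, 0, 0, 1], [0, 0, -0.1, 0, 0, 0, 1], [0, 0, 0, 0, 0, 0, 1]]]}}

```text
time: 9.95
tool_pos: [0.5709, 0.2977, 0.1491]
ee_rot: [126.5, 89.9, -162.6]
force: [0.3, -0.9, -4.2]
opening: 0.019
```

Request:
{"op": "jog_arm", "data": {"increments": [[[0, 0, -0.08, 0, 0, 0, 1], [0, 0, -0.08, 0, 0, 0, 1], [0, 0, -0.08, 0, 0, 0, 1], [0, 0, -0.05, 0, 0, 0, 1], [0, 0, 0, 0, 0, 0, 1]]]}}

```text
time: 10.37
tool_pos: [0.5711, 0.2978, 0.1424]
ee_rot: [124.1, 90.0, -165.0]
force: [0.2, -0.5, -4.3]
opening: 0.0187
```

Request:
{"op": "jog_arm", "data": {"increments": [[[0, 0, -0.06, 0, 0, 0, 1], [0, 0, -0.06, 0, 0, 0, 1], [0, 0, -0.04, 0, 0, 0, 1], [0, 0, 0, 0, 0, 0, 1]]]}}

```text
time: 10.7
tool_pos: [0.5712, 0.2978, 0.1387]
ee_rot: [-69.7, 90.0, 1.2]
force: [-0.7, -0.1, -2.2]
opening: 0.0183
```

Request:
{"op": "jog_arm", "data": {"increments": [[[0, 0, -0.04, 0, 0, 0, 1], [0, 0, -0.03, 0, 0, 0, 1], [0, 0, 0, 0, 0, 0, 1]]]}}

```text
time: 10.95
tool_pos: [0.5712, 0.2978, 0.1371]
ee_rot: [-55.9, 90.0, 15.0]
force: [-1.2, 0.0, -2.1]
opening: 0.019
```

The force fell from 4.3 to 2.1 N, so the cover is on the rim. Now the last millimetre for the plate.

Request:
{"op": "jog_arm", "data": {"increments": [[[0, 0, -0.03, 0, 0, 0, 1], [0, 0, -0.03, 0, 0, 0, 1], [0, 0, 0, 0, 0, 0, 1]]]}}

```text
time: 11.2
tool_pos: [0.5713, 0.2978, 0.1367]
ee_rot: [-62.5, 89.9, 8.4]
force: [-1.6, -2.0, 5.4]
opening: 0.0187
```

Request:
{"op": "jog_arm", "data": {"increments": [[[0, 0, 0, 0, 0, 0, -1], [0, 0, 0, 0, 0, 0, -1], [0, 0, 0, 0, 0, 0, -1], [0, 0, 0, 0, 0, 0, -1], [0, 0, 0, 0, 0, 0, -1]]]}}

```text
time: 11.62
tool_pos: [0.5712, 0.2978, 0.1354]
ee_rot: [104.2, 90.0, 175.2]
force: [-0.3, 0.8, -0.2]
opening: 0.0504
```

Request:
{"op": "jog_arm", "data": {"increments": [[[0, 0, 0, 0, 0, 0, -1], [0, 0, 0, 0, 0, 0, -1], [0, 0, 0, 0, 0, 0, -1], [0, 0, 0, 0, 0, 0, -1], [0, 0, 0, 0, 0, 0, -1]]]}}

```text
time: 12.03
tool_pos: [0.5712, 0.2978, 0.1355]
ee_rot: [145.7, 90.0, -143.4]
force: [-0.3, 0.6, -1.3]
opening: 0.0835
```

Request:
{"op": "jog_arm", "data": {"increments": [[[0, 0, 0.4, 0, 0, 0, -1], [0, 0, 0.8, 0, 0, 0, -1], [0, 0, 0.8, 0, 0, 0, -1], [0, 0, 0.6, 0, 0, 0, -1], [0, 0, 0, 0, 0, 0, -1]]]}}

```text
time: 12.45
tool_pos: [0.5722, 0.2982, 0.2046]
ee_rot: [-54.1, 89.6, 16.8]
force: [-0.3, 0.7, 0.2]
opening: 0.0882
```

```bash
python3 - <<'E'
from f import *
import time
st=arm.state(); print(st['tool_pos'],st['force'],st['opening'],st['time'])
c=arm.camera('wrist'); st=arm.state(); save(c,'w6')
radial(c,c['image'],st,[.571,.2975],.059,.108,lab='cover')
radial(c,c['image'],st,[.571,.2975],.010,.160,rng=.004,lab='stem')
radial(c,c['image'],st,[.571,.2975],.023,.132,rng=.004,lab='collar')
radial(c,c['image'],st,[.571,.2975],.013,.132,rng=.003,lab='hole')
cv2.imwrite('pics/w6c.png',cv2.resize(c['image'][150:300,180:370],None,fx=4,fy=4,interpolation=0)[:,:,::-1])
s=arm.camera('side'); im=cv2.resize(s['image'][70:210,120:290],None,fx=4.2,fy=4.2,interpolation=2); cv2.imwrite('pics/s6.png',im[:,:,::-1])
E
```

```text
[0.57222138 0.298198   0.20464728] [-0.34750399  0.67467648  0.18304769] 0.08819582767254537 12.45
cover free [0.5696 0.2972 0.0577] fixed r [0.5704 0.296 ] n 113 inl 112
stem free [0.57   0.2978 0.0094] fixed r [0.5706 0.298 ] n 113 inl 98
collar free [0.5695 0.2975 0.022 ] fixed r [0.5697 0.2964] n 65 inl 60
hole free [0.5695 0.2972 0.0132] fixed r [0.5694 0.2973] n 85 inl 69
```

View pics/w6c.png

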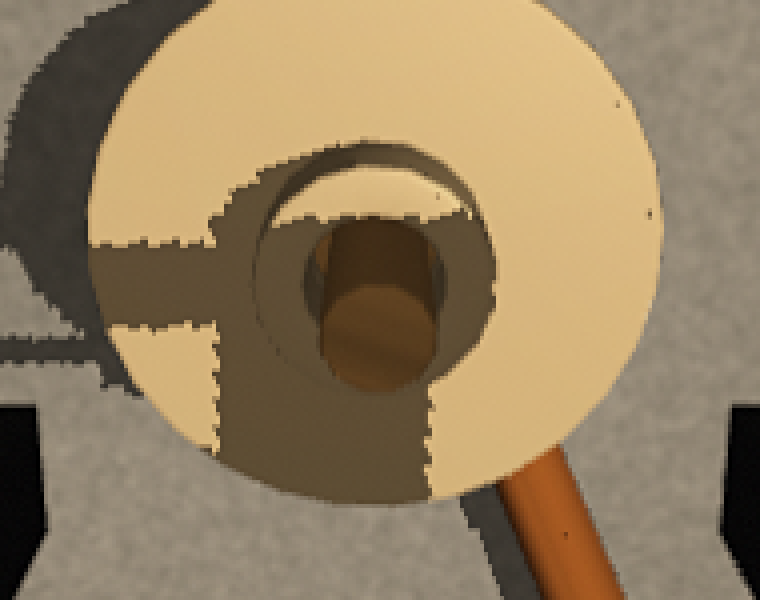

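View pics/s6.png

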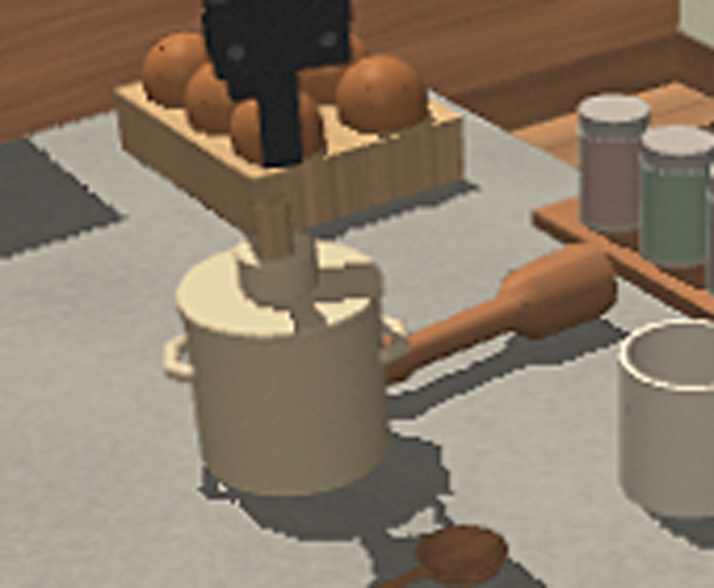

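The lid is seated: the cover lies flat on the rim in the side view and the stem stands upright, centred in its hole. I'll measure again now that the arm has settled.

Request:
{"op": "jog_arm", "data": {"increments": [[[0, 0, 0, 0, 0, 0, -1], [0, 0, 0, 0, 0, 0, -1], [0, 0, 0, 0, 0, 0, -1]]]}}

```text
time: 12.8
tool_pos: [0.5709, 0.2977, 0.1995]
ee_rot: [126.5, 89.9, -162.6]
force: [0.0, -0.1, 0.3]
opening: 0.0882
```

```bash
python3 - <<'E'
from f import *
c=arm.camera('wrist'); st=arm.state(); print(st['tool_pos'],st['ee_rot'],st['time'])
radial(c,c['image'],st,[.571,.2975],.059,.108,lab='cover')
radial(c,c['image'],st,[.571,.2975],.010,.160,rng=.004,lab='stem')
radial(c,c['image'],st,[.571,.2975],.013,.132,rng=.003,lab='hole')
o=c['image'].copy(); a=np.linspace(0,2*np.pi,200)
for r,z,x,y in((.059,.108,.5705,.297),(.023,.132,.5705,.297),(.013,.132,.5705,.297),(.01,.16,.5705,.2975)):
    for p in proj(c,np.c_[x+r*np.cos(a),y+r*np.sin(a),np.full(200,z)],st): o[int(round(p[1])),int(round(p[0]))]=[255,0,0]
cv2.imwrite('pics/w7c.png',cv2.resize(o[140:290,180:370],None,fx=4,fy=4,interpolation=0)[:,:,::-1])
E
```

```text
[0.57096077 0.29773992 0.19967556] [ 125.86200527   89.91436058 -163.20679736] 12.85
cover free [0.5713 0.2973 0.0583] fixed r [0.5714 0.2967] n 115 inl 111
stem free [0.5716 0.2978 0.0095] fixed r [0.5719 0.2979] n 112 inl 100
hole free [0.5708 0.2973 0.0134] fixed r [0.5705 0.2974] n 78 inl 65
```

View pics/w7c.png

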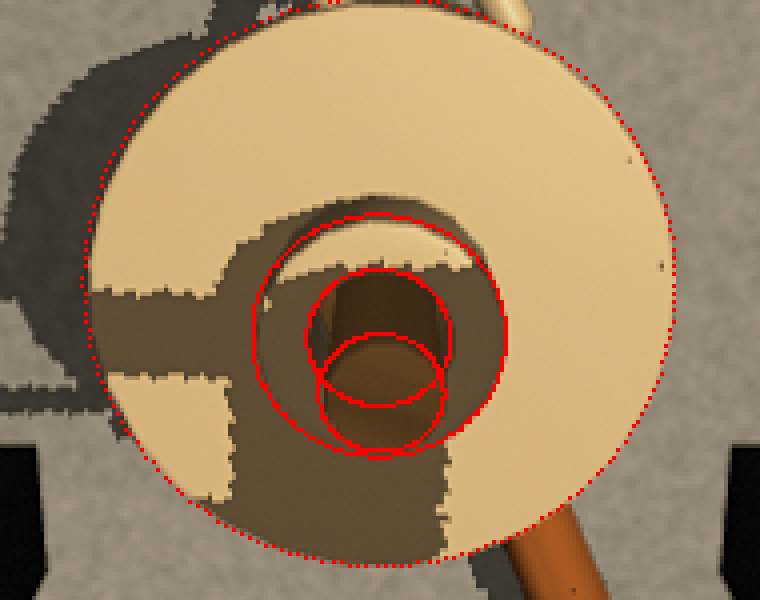

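Cover and stem are concentric within 1 mm and the TCP is on their axis. I'm going down to the collar.

Request:
{"op": "jog_arm", "data": {"increments": [[[0, 0, -0.5, 0, 0, 0, -1], [0, 0, -0.8, 0, 0, 0, -1], [0, 0, -0.8, 0, 0, 0, -1], [0, 0, -0.6, 0, 0, 0, -1], [0, 0, -0.4, 0, 0, 0, -1]]]}}

```text
time: 13.27
tool_pos: [0.5705, 0.2976, 0.1209]
ee_rot: [126.7, 89.8, -162.4]
force: [1.2, -0.9, 0.4]
opening: 0.0882
```

Request:
{"op": "jog_arm", "data": {"increments": [[[0, 0, -0.2, 0, 0, 0, -1], [0, 0, -0.1, 0, 0, 0, -1], [0, 0, -0.05, 0, 0, 0, -1], [0, 0, 0, 0, 0, 0, -1], [0, 0, 0, 0, 0, 0, -1]]]}}

```text
time: 13.68
tool_pos: [0.5715, 0.2979, 0.1151]
ee_rot: [-53.8, 89.9, 17.1]
force: [0.3, 0.1, 0.1]
opening: 0.0883
```

Request:
{"op": "jog_arm", "data": {"increments": [[[0, 0, 0, 0, 0, 0, 0.0], [0, 0, 0, 0, 0, 0, 0.0], [0, 0, 0, 0, 0, 0, 0.0], [0, 0, 0, 0, 0, 0, 0.0], [0, 0, 0, 0, 0, 0, 0.0]]], "force": 30}}

```text
time: 14.1
tool_pos: [0.5712, 0.2978, 0.1143]
ee_rot: [-54.9, 90.0, 16.1]
force: [0.6, -0.1, -1.3]
opening: 0.0571
```

Request:
{"op": "jog_arm", "data": {"increments": [[[0, 0, -0.08, 0, 0, 0, 0.0], [0, 0, 0, 0, 0, 0, 0.0], [0, 0, 0, 0, 0, 0, 1], [0, 0, 0, 0, 0, 0, 1], [0, 0, 0, 0, 0, 0, 1]]], "force": 30}}

```text
time: 14.52
tool_pos: [0.5711, 0.2977, 0.112]
ee_rot: [132.5, 90.0, -156.5]
force: [0.6, -0.1, -1.2]
opening: 0.0456
```

Request:
{"op": "jog_arm", "data": {"increments": [[[0, 0, 0, 0, 0, 0, 1], [0, 0, 0, 0, 0, 0, 1], [0, 0, 0, 0, 0, 0, 1], [0, 0, 0, 0, 0, 0, 1]]], "force": 45}}

```text
time: 14.85
tool_pos: [0.5711, 0.2979, 0.1121]
ee_rot: [97.7, 90.0, 168.6]
force: [-1.2, 0.0, -2.2]
opening: 0.0453
```

Gripped on the collar (45 mm). I'm lifting straight up, slowly at first.

Request:
{"op": "jog_arm", "data": {"increments": [[[0, 0, 0.1, 0, 0, 0, 1], [0, 0, 0.15, 0, 0, 0, 1], [0, 0, 0.15, 0, 0, 0, 1], [0, 0, 0.1, 0, 0, 0, 1], [0, 0, 0, 0, 0, 0, 1]]]}}

```text
time: 15.27
tool_pos: [0.5715, 0.2979, 0.1257]
ee_rot: [-53.9, 89.9, 17.1]
force: [-0.1, -0.8, -1.9]
opening: 0.0453
```

```bash
python3 - <<'E'
from h import *
st=arm.state(); print(st['tool_pos'],st['force'],st['opening'],st['ft_torque'])
s=arm.camera('side'); im=cv2.resize(s['image'][70:210,120:290],None,fx=4.2,fy=4.2,interpolation=2); cv2.imwrite('pics/s8.png',im[:,:,::-1])
E
```

```text
[0.5714706  0.29793104 0.12569902] [-0.10175528 -0.84063478 -1.92822102] 0.0453050115846408 [ 0.00385676 -0.02812402 -0.01401046]
```

View pics/s8.png

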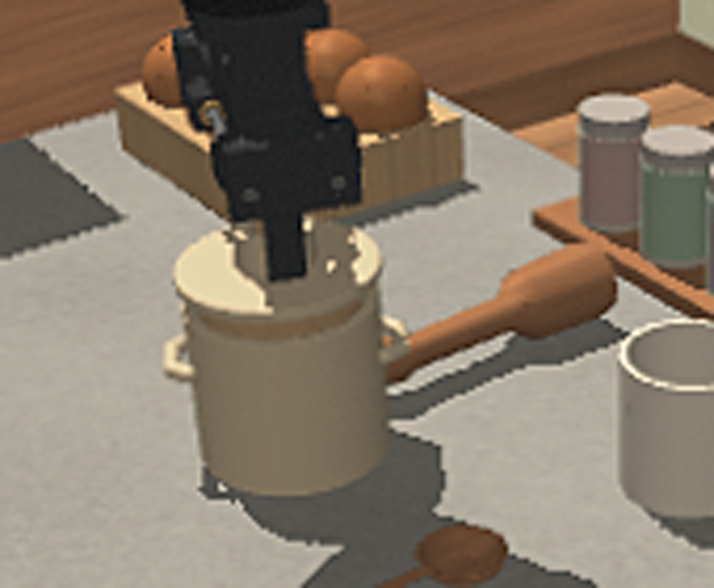

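The load is about 2 N, the cover alone, and the plate is still down in the mouth. I'm continuing up.

Request:
{"op": "jog_arm", "data": {"increments": [[[0, 0, 0.2, 0, 0, 0, 1], [0, 0, 0.4, 0, 0, 0, 1], [0, 0, 0.4, 0, 0, 0, 1], [0, 0, 0.4, 0, 0, 0, 1], [0, 0, 0.4, 0, 0, 0, 1]]]}}

```text
time: 15.73
tool_pos: [0.5713, 0.2978, 0.1713]
ee_rot: [-55.4, 89.9, 15.6]
force: [0.1, 0.1, -1.7]
opening: 0.0451
```

Request:
{"op": "jog_arm", "data": {"increments": [[[0, 0, 0.5, 0, 0, 0, 1], [0, 0, 0.5, 0, 0, 0, 1], [0, 0, 0.5, 0, 0, 0, 1], [0, 0, 0.4, 0, 0, 0, 1], [0, 0, 0.2, 0, 0, 0, 1]]]}}

```text
time: 16.15
tool_pos: [0.5715, 0.2979, 0.2245]
ee_rot: [-54.3, 89.8, 16.7]
force: [0.3, 0.1, -1.5]
opening: 0.0451
```

Request:
{"op": "jog_arm", "data": {"increments": [[[0, 0, 0, 0, 0, 0, 1], [0, 0, 0, 0, 0, 0, 1], [0, 0, 0, 0, 0, 0, 1], [0, 0, 0, 0, 0, 0, 1]]]}}

```text
time: 16.48
tool_pos: [0.571, 0.2977, 0.2214]
ee_rot: [126.1, 89.9, -163.0]
force: [0.0, 0.1, -2.4]
opening: 0.0454
```

```bash
python3 - <<'E'
from h import *
st=arm.state(); print(st['tool_pos'],st['force'],st['opening'],st['ft_torque'])
s=arm.camera('side'); im=cv2.resize(s['image'][40:200,110:300],None,fx=4.2,fy=3.7,interpolation=2); 
im=cv2.resize(s['image'][40:190,110:300],None,fx=4,fy=4,interpolation=2)
x,y,z=st['tool_pos']; a=np.linspace(0,2*np.pi,150)
for p in (proj(s,np.c_[x-.0025+.059*np.cos(a),y-.003+.059*np.sin(a),np.full(150,z-.004)])+.5-[110,40])*4: cv2.circle(im,tuple(int(v) for v in p),0,(255,0,0),-1)
cv2.imwrite('pics/s9.png',im[:,:,::-1])
c=arm.camera('top'); save(c,'t9'); c=arm.camera('wrist'); save(c,'w9')
E
```

```text
[0.57095073 0.29770465 0.22140431] [ 0.03249095  0.10977793 -2.41180258] 0.04535574749398298 [ 0.0087429  -0.00829832  0.03733097]
```

View pics/s9.png

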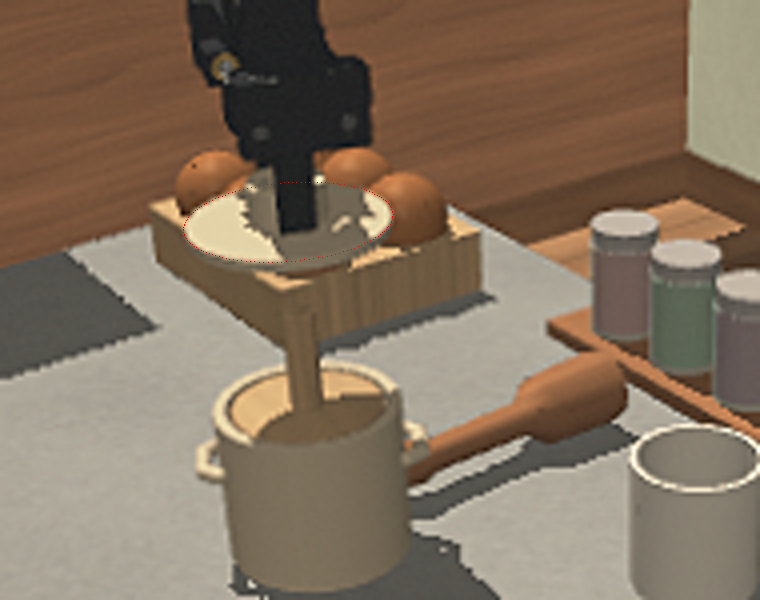

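View pics/t9.png

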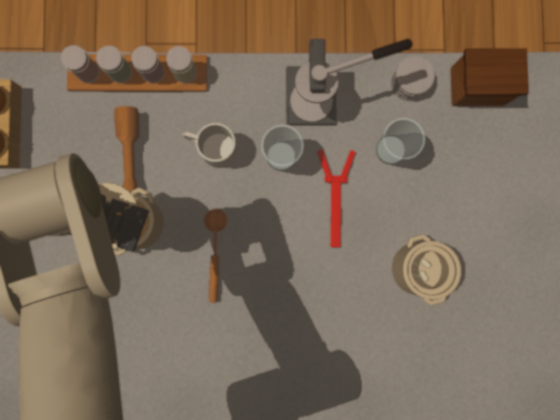

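View pics/w9.png

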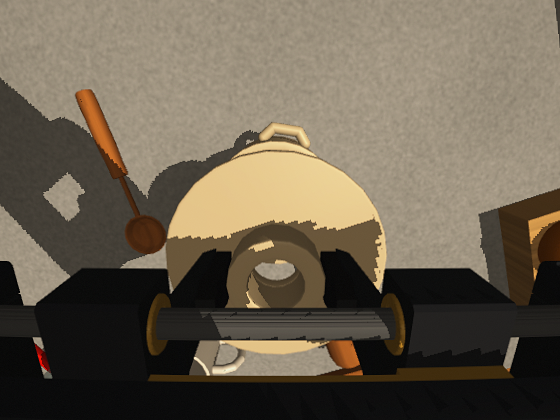

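The cover is held level: the level-circle overlay matches it at about (288,222) in the side crop. Its underside is about 57 mm above the stem top. The plate sits flat in the mouth with its stem upright, and the other things are at the same pixels as at the start. I'm handing in.

```bash
python3 - <<'E'
from bench import arm
print(arm.finish_job()); s=arm.state(); print(s['time'],s['tool_pos'],s['opening'],s['force'])
E
```

```text
the job is handed in; nothing more can be done
None
the job is handed in; nothing more can be done
```

The lid is seated in the left crock, the one with the cucumbers, and the arm is holding the cover level above it. The job was handed in at about 17 s of the 58 s allowed; no verdict comes back.

- **Placing the lid:** I lifted plate and cover together by the stem and lowered them slowly. The load fell from 4.3 to 2.1 N as the cover met the rim, then the plate touched the ledge with about 5 N of push. The tool height matched the seated height before I let go.
- **Lifting the cover:** I then took the cover by its collar and raised it about 110 mm straight up. The load was about 2 N, the cover alone, so the plate stayed put.

**Last checks:**
- **Cover:** it is level within what the overlay can show, with its underside about 57 mm above the stem top.
- **Plate:** it looks flat in the mouth with its stem upright.
- **Other things:** the spoon, opener, mug, jars and tamper are where they started in the top picture.

**Disagreements:** the side camera placed things about 2 to 3 mm off from the top and wrist cameras. The gripper read 18.6 to 19.2 mm on the 20 mm stem and 45 mm on the 46 mm collar. I did not measure the plate's tilt after lifting the cover; I judged it from the side picture.

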